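# Feel a pump shaft's end float and fit the right slotted spacer

### The arm

A 6-joint arm with a two-finger parallel gripper is mounted at the origin on the work surface. World frame = base frame: x ahead of the robot, y to its left, z up, the work surface at z = 0. Lengths are in mm, angles in rad, forces in N, time in s.
With the tool pointing down it reaches from about 325 to 925 mm from the base axis. Payload 3.1 kg.
Tool frame: the origin (TCP) lies at the very end of the fingers, on their centre line; the grasp point (between the pads) lies r.grip_point_offset behind it (r.grip_point_offset is the distance from the TCP to the grasp point, in mm); y points along the fingers, z is the direction in which the jaws open and shut, and the axes are right-handed (so a half turn about y gives the same grasp; the last joint's range is limited). The gripper opens to 85 mm and grips with 20 to 120 N. Pads are 22 mm wide; open, the fingers measure 114 mm over their backs; the gripper's body (76 mm by 85 mm) begins 54 mm behind the grasp point. The pads swing forward as they close: fully open they stand 13 mm farther back than shut.
Start: joints at [-1.451, 0.217, 1.613, -0, 1.311, -0.112], TCP at [143.602, -608.291, 231.3] pointing down, gripper open.
Joint ranges: [-2.75, 2.75], [-0.78, 2.1], [0.31, 2.55], [-1.13, 4.27], [0.13, 2.63], [-2.58, 2.58]. Speed limits (rad/s): [2.79, 2.79, 3.14, 3.14, 3.14, 3.14].

### API

Orientations are given as a unit quaternion [x, y, z, w].
In Python, from rig import readout, optics, r gives the robot as it stands. The module is installed in compiled form; this text tells all that it offers.
- The arm moves only by the tool arm_command, never from a script. Its argument "motion" is a list of rows, each an object with "delta_pos": the shift along the tool's x, y, z in mm, a list of three; "yaw": the turn about the tool's y in degrees; "hand": the opening, from 0 (shut) to 1 (fully open). In form: [{"delta_pos": [tx, ty, tz], "yaw": yaw, "hand": hand}, ...]. A call has 1 to 5 rows; each row is the pose to reach, as a shift and turn from the pose measured when the call began, along the tool's axes at that moment; what a row does not reach only later rows make up. A row lasts 1/12 s, in which the tool goes at most 41.7 mm and 7.16 degrees, less where a joint would pass 70% of its speed; a pose out of reach is approached as far as the arm can. A call with a gripper value outside its range is refused whole. The fingers move at their own pace and stop on an object; "grip_force" is the grip in N (left out, the last holds). Time passes only in rows, so rows that repeat a pose let the fingers close. It gives the time, the measured TCP pose, the force and the opening at its end, in the units of the state.
- readout.sense(): the state, without advancing time (a new reading comes with each control period).
- optics.get_image(name): name is "scene" or "top" or "wrist"; returns a dict with "frame" (384x512x3 uint8, blue, green, red), "fovy" (degrees; the focal length in pixels is half the picture's height over the tangent of half this angle, whatever the lens; pixels are square), "cx", "cy" (the principal point, pixels), "rvec" (rotation vector, rad) and "tvec" (3), from world to camera coordinates, as OpenCV has them; the wrist camera has in their place "hand_eye" (4x4, takes a point from camera to tool coordinates, whose origin is the TCP and whose axes are the tool frame's). Camera axes: x right, y down, z forward; pixel columns grow to the right and rows downward; lengths in mm; the calibration is good to about 2 mm. A picture is of the moment at which its call begins: read the wrist's pose just before it. There is no depth.
- r.job_done(): hands the job in, once; it reports no verdict.
The state is a dict: "time": time; "joints": joint angles; "joint_vel": joint speeds; "tau": joint torques, N m; "ee_pos": TCP position; "orientation": TCP orientation; "contact_force": force on the tool from outside, world axes, zero at the start; "ft_torque": the same for the moment, N m; "grip_width": finger opening in mm.
Only numpy, scipy, OpenCV 4.12 (cv2) and the standard library are available. Lean on these libraries where they do the work, as an engineer would, in place of code of your own. Each camera call takes 0.05 s, during which the arm holds its last target. There are 200 camera calls.

### The job

Feel the pump shaft's end float by its drive hub: draw the shaft out and hold it against its outer stop for a moment with a light steady pull of about 5 to 15 N, then push it in and hold it against its inner stop with the same light push. Take the thickest of the three slotted spacers that the float you felt has room for and, without forcing it, slip it from above over the shaft between the collar and the front pedestal, down onto the bed, and let go of it. Then draw the shaft out again just as lightly until the collar nips the spacer, hold a moment and let go, leaving the other two spacers in their stands and everything else where it is.

Things in the scene. Friction and masses are not known exactly. Their poses are not given: they have to be found in the camera images.
- unit: pump drive, cover off, fixed: grey bed (x from -70 to 70, y from -250 to 80 mm, top 30 mm above the bench), gear housing (84 mm wide, y from -130 to -35, top 112 mm high), behind it black motor and 150 mm high cream rear panel at y = -250. Origin on the bench below the shaft; x across, y along the shaft towards the hub, z up
- pedestal: yellow-zinc front bearing pedestal on the bed (52 to 68 mm wide, foot 90 mm, top 92 mm high); same origin and axes as the unit. Its flat thrust face, towards the collar, is the plane y = 20 mm, its other face y = 40 mm. Outer stop: the collar meeting this face
- shaft: steel shaft, 14 mm thick, sliding along the unit's y with light rubbing (1 to 2 N); it stays where left. Origin: centre of its drive hub, a level aluminium cylinder 40 mm across, 30 mm long, 70 mm above the bench, at y = 90 mm of the unit at the outer stop. The inner stop is hidden in the gear housing; the float between the stops is 7 to 17 mm. Each stop yields about 0.6 mm at 10 N
- collar (a point): centre of the front face (towards the pedestal) of the shaft's steel thrust collar, 44 mm across and 14 mm thick, 70 mm behind the hub's centre. The gap between this face and the pedestal opens as the shaft is pushed in; a spacer goes there
- spacer_thin: brass-coloured slotted spacer, 6 mm thick (its y), 56 mm wide (x), 108 mm high, 0.1 kg: two legs with a slot between, 19 mm wide, open below and 52 mm high; feet chamfered 1.5 mm each side over 4 mm; above the shoulders (68 mm up) a pull tab 26 mm wide (x), from 68 to 108 mm up, to grip across x. Origin: centre of its underside, z up. At the start it stands in its stand
- stand_thin: black stand, 78 x 46 mm (x, y), 26 mm high, fixed, with a slot along x in which the brass-coloured spacer stands upright 6 mm above the bench, axes alike. Origin at the centre of its underside
- spacer_middle: steel-grey slotted spacer, 9 mm thick (its y), 56 mm wide (x), 108 mm high, 0.1 kg: two legs with a slot between, 19 mm wide, open below and 52 mm high; feet chamfered 1.5 mm each side over 4 mm; above the shoulders (68 mm up) a pull tab 26 mm wide (x), from 68 to 108 mm up, to grip across x. Origin: centre of its underside, z up. At the start it stands in its stand
- stand_middle: black stand, 78 x 46 mm (x, y), 26 mm high, fixed, with a slot along x in which the steel-grey spacer stands upright 6 mm above the bench, axes alike. Origin at the centre of its underside
- spacer_thick: blue slotted spacer, 12 mm thick (its y), 56 mm wide (x), 108 mm high, 0.1 kg: two legs with a slot between, 19 mm wide, open below and 52 mm high; feet chamfered 1.5 mm each side over 4 mm; above the shoulders (68 mm up) a pull tab 26 mm wide (x), from 68 to 108 mm up, to grip across x. Origin: centre of its underside, z up. At the start it stands in its stand
- stand_thick: black stand, 78 x 46 mm (x, y), 26 mm high, fixed, with a slot along x in which the blue spacer stands upright 6 mm above the bench, axes alike. Origin at the centre of its underside
- screwdriver: screwdriver with yellow handle, 190 mm; bystander
- wrench_a: steel spanner, 150 mm; bystander
- wrench_b: steel spanner, 130 mm; bystander
- wipes: pale blue wipes box, 130 x 240 x 85 mm; bystander
- oil: small amber bottle, 40 mm across, 100 mm high; bystander
- jar: white plastic jar, 64 mm across, 75 mm high; bystander
- meter: yellow handheld meter, 85 x 165 x 36 mm; bystander
Not all that is in view belongs to the job. Of the things that look like the spacer_thick, the middle-sized one is meant.

How it is judged:
By the outcome, as a careful person would: the job done as asked, in the order asked, and still so for the second after the job is handed in, with the robot touching nothing.
It also fails if it takes over 67 s, if anything falls off the work surface, if the arm or the gripper's body presses on something with over 40 N, if the wrist force passes 120 N, or if a joint passes its speed limit or range.

## Working session

There is one attempt and no reset: what is moved stays moved. The work goes in short steps, Python scripts to look and compute and a tool call to move; the robot and the scene stay as the last step left them, time stands still between calls to the robot, and variables do not carry over. Pictures are saved under pics/ and viewed, about 8 in all and at most 12, crops included, and the job is handed in when it is done.

Besides the shell and the picture viewer there is one more tool, called as a command line: name --argument value ..., lists and objects as JSON in quotes. arm_command: Moves the arm, as the interface text tells. Its arguments: {"type":"object","properties":{"motion":{"type":"array","items":{"type":"object","properties":{"delta_pos":{"type":"array","items":{"type":"number"}},"yaw":{"type":"number"},"hand":{"type":"number"}}}},"grip_force":{"type":"number"}},"required":["motion"]}

```bash
mkdir -p pics; cat > h.py <<'E'
import numpy as np,cv2
from rig import readout,optics,r
from scipy.spatial.transform import Rotation as R
def cam(name):
    s=readout.sense(); d=optics.get_image(name); f=d["frame"]; h=f.shape[0]
    fl=h/2/np.tan(np.radians(d["fovy"])/2)
    if name=="wrist":
        H=np.array(d["hand_eye"]); T=np.eye(4); T[:3,:3]=R.from_quat(s["orientation"]).as_matrix(); T[:3,3]=s["ee_pos"]
        W=T@H; Rc=W[:3,:3]; c=W[:3,3]
    else:
        Rw=cv2.Rodrigues(np.array(d["rvec"],float))[0]; Rc=Rw.T; c=-Rc@np.array(d["tvec"],float).ravel()
    return dict(f=f,fl=fl,cx=d["cx"],cy=d["cy"],R=Rc,c=c)
def ray(k,u,v):
    return k["R"]@np.array([(u-k["cx"])/k["fl"],(v-k["cy"])/k["fl"],1.])
def onz(k,u,v,z):
    d=ray(k,u,v); return k["c"]+d*(z-k["c"][2])/d[2]
def proj(k,P):
    p=k["R"].T@(np.array(P,float)-k["c"]); return np.array([k["cx"]+k["fl"]*p[0]/p[2],k["cy"]+k["fl"]*p[1]/p[2]])
E
python3 - <<'E'
from h import *
import pickle
print(readout.sense(), r.grip_point_offset)
K={n:cam(n) for n in("scene","top","wrist")}
pickle.dump(K,open("k0.pkl","wb"))
for n in K: print(n,K[n]["c"],K[n]["R"][:,2],K[n]["fl"],K[n]["cx"],K[n]["cy"])
cv2.imwrite("pics/top0.png",cv2.resize(K["top"]["f"],(800,600)));cv2.imwrite("pics/scene0.png",cv2.resize(K["scene"]["f"],(800,600)))
E
```

```text
{'time': 0.0, 'joints': array([-1.45120761e+00,  2.17792050e-01,  1.61491569e+00,  2.21566168e-05,
        1.31130274e+00, -1.12214840e-01]), 'joint_vel': array([-5.52230860e-05,  5.52494662e-04,  1.96972007e-03, -1.54136947e-03,
       -5.84757313e-04,  1.16638913e-03]), 'tau': array([ 4.10104203e-04, -3.96847987e+01, -3.03847754e+01, -1.28421289e-04,
        9.82792466e-03, -9.89214897e-06]), 'ee_pos': array([ 143.50499485, -607.47007363,  229.9544012 ]), 'orientation': array([-0.08176509,  0.70321731, -0.7015076 ,  0.08177392]), 'contact_force': array([-0.20156438, -0.5579005 , -0.02144429]), 'ft_torque': array([ 0.01186039, -0.01291669, -0.03032543]), 'grip_width': 85.49007594604899} 18.700000000000003
scene [1252.65612213  721.38258486 1047.33730046] [-0.52479069 -0.51645976 -0.67665653] 402.8584555687483 256.2414697653005 199.67424972963983
top [ 390.43702188   -4.16868141 1316.04143276] [ 0.11321528 -0.00827302 -0.99353604] 386.75597205996866 251.24798031621035 192.5566483556547
wrist [ 217.39776615 -589.8970165   372.83296922] [-0.29341794 -0.06689019 -0.95364124] 293.4543875088301 253.90333786499562 195.72125079895497
```

View pics/top0.png

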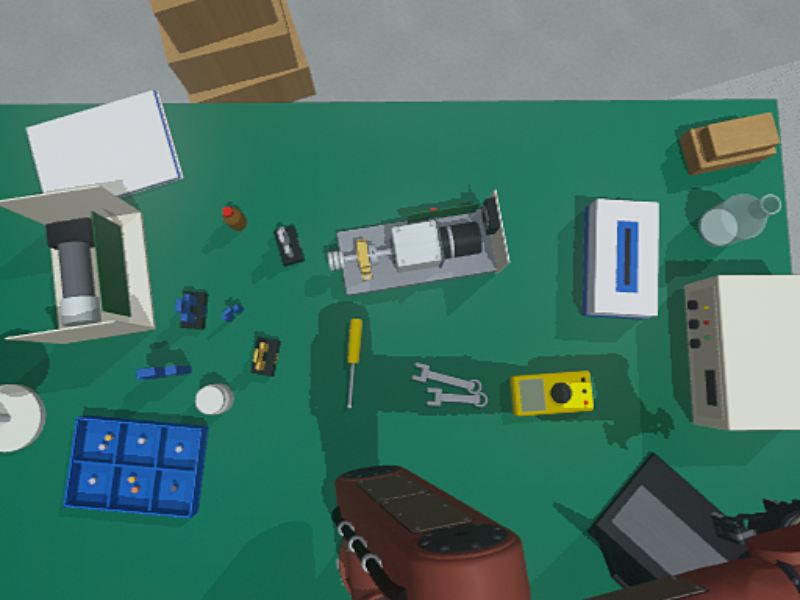

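View pics/scene0.png

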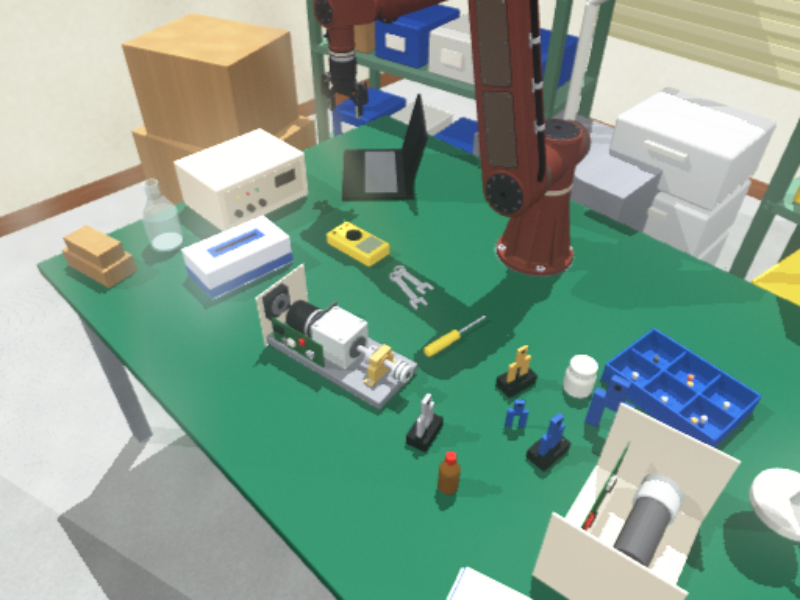

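Top view (800 px): the unit is at (420,245) with its hub at (335,259). The stands are steel at (288,245), brass at (265,356) and blue at (192,309).

There are three blue candidates: small and free at (232,311), in its stand at (192,309), and large and lying down at (163,371). The middle-sized one, in the stand, fits the description.

```bash
python3 - <<'E'
from h import *
import pickle
K=pickle.load(open("k0.pkl","rb"));k=K["top"];s=.64
for n,u,v,z in [("hub",335,259,70),("bedL",338,232,30),("bedR",346,293,30),("blue",190,308,90),("brass",263,355,90),("steel",286,243,90)]:
    print(n,onz(k,u*s,v*s,z).round(1))
f=k["f"]
c=f[115:255,95:345]; cv2.imwrite("pics/c1.png",cv2.resize(c,(800,448),interpolation=cv2.INTER_CUBIC))
s=readout.sense();print(R.from_quat(s["orientation"]).as_matrix().round(3))
E
```

```text
hub [621.8 104.8  70. ]
bedL [688.6 101.8  30. ]
bedR [555.   84.8  30. ]
blue [520.  397.9  90. ]
brass [423.  248.4  90. ]
steel [652.6 204.   90. ]
[[-0.973 -0.     0.23 ]
 [-0.23   0.002 -0.973]
 [-0.    -1.    -0.002]]
```

View pics/c1.png

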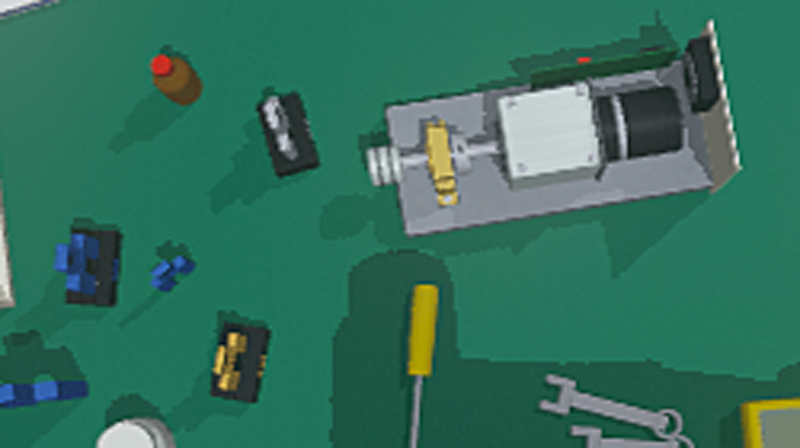

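arm_command --motion '[{"delta_pos": [-10, -40, -9], "yaw": -5, "hand": 1}, {"delta_pos": [-30, -70, -28], "yaw": -11, "hand": 1}, {"delta_pos": [-58, -90, -55], "yaw": -18, "hand": 1}, {"delta_pos": [-87, -100, -82], "yaw": -25, "hand": 1}, {"delta_pos": [-116, -100, -110], "yaw": -32, "hand": 1}]' --grip_force 40

```text
time: 0.57
ee_pos: [232.1, -474.6, 334.2]
orientation: [0.274, -0.65, 0.654, -0.274]
contact_force: [1.3, -0.9, -0.2]
grip_width: 85.3
```

```bash
cat > go.py <<'E'
import sys
from h import *
# go.py x y z jawdeg : needed shift in tool axes, yaw
s=readout.sense();M=R.from_quat(s["orientation"]).as_matrix();p=s["ee_pos"]
a=[float(v) for v in sys.argv[1:]]
j=np.degrees(np.arctan2(M[1,2],M[0,2]))
dy=-((a[3]-j+180)%360-180) if len(a)>3 else 0
print("t",round(s["time"],2),"p",p.round(1),"jaw",round(j,1),"tilt",M[:2,1].round(4),"F",s["contact_force"].round(1),"w",round(s["grip_width"],1),"j6",s["joints"][5].round(2))
print("delta tool",(M.T@(np.array(a[:3])-p)).round(1),"yaw",round(dy,1))
E
python3 go.py 620 130 330 7.5
```

```text
t 0.57 p [ 232.1 -474.6  334.2] jaw -44.5 tilt [ 0.002  -0.0042] F [ 1.3 -0.9 -0.2] w 85.3 j6 -0.47
delta tool [-703.2    2.4 -146.6] yaw -52.0
```

arm_command --motion '[{"delta_pos": [-40, 0, -8], "yaw": -6, "hand": 1}, {"delta_pos": [-80, 0, -16], "yaw": -12, "hand": 1}, {"delta_pos": [-120, 0, -25], "yaw": -18, "hand": 1}, {"delta_pos": [-160, 0, -33], "yaw": -24, "hand": 1}, {"delta_pos": [-200, 0, -42], "yaw": -30, "hand": 1}]'

```text
time: 0.98
ee_pos: [342.7, -300.5, 333.5]
orientation: [0.435, -0.556, 0.56, -0.434]
contact_force: [1.9, 0.6, 0.7]
grip_width: 85.6
```

```bash
python3 go.py 620 130 320 7.5
```

```text
t 0.98 p [ 342.7 -300.5  333.5] jaw -14.2 tilt [ 0.0023 -0.0042] F [1.9 0.6 0.7] w 85.6 j6 -0.63
delta tool [-485.4   12.3  163.3] yaw -21.7
```

arm_command --motion '[{"delta_pos": [-39, 0, 13], "yaw": -4, "hand": 1}, {"delta_pos": [-78, 0, 26], "yaw": -9, "hand": 1}, {"delta_pos": [-117, 0, 39], "yaw": -13, "hand": 1}, {"delta_pos": [-156, 0, 52], "yaw": -17, "hand": 1}, {"delta_pos": [-195, 0, 65], "yaw": -21.7, "hand": 1}]'

```text
time: 1.4
ee_pos: [454.0, -125.3, 332.9]
orientation: [0.533, -0.463, 0.467, -0.532]
contact_force: [1.3, -0.4, -0.3]
grip_width: 85.2
```

arm_command --motion '[{"delta_pos": [-38, 4, 1], "hand": 1}, {"delta_pos": [-76, 8, 2], "hand": 1}, {"delta_pos": [-114, 12, 3], "hand": 1}, {"delta_pos": [-152, 16, 4], "hand": 1}, {"delta_pos": [-190, 20, 5], "hand": 1}]'

```text
invalid input
```

```bash
python3 go.py 620 115 240 7.5
```

```text
t 1.4 p [ 454.  -125.3  332.9] jaw 7.7 tilt [ 0.0026 -0.0044] F [ 1.3 -0.4 -0.3] w 85.2 j6 -0.55
delta tool [-216.3   92.3  196.6] yaw 0.2
```

arm_command --motion '[{"delta_pos": [-30, 5, 27], "yaw": 0, "hand": 1}, {"delta_pos": [-60, 10, 54], "yaw": 0, "hand": 1}, {"delta_pos": [-90, 20, 81], "yaw": 0, "hand": 1}, {"delta_pos": [-120, 30, 108], "yaw": 0, "hand": 1}, {"delta_pos": [-147, 40, 135], "yaw": 0, "hand": 1}]'

```text
time: 1.82
ee_pos: [568.7, 40.8, 291.8]
orientation: [0.533, -0.463, 0.467, -0.532]
contact_force: [1.5, -0.9, 0.8]
grip_width: 85.4
```

arm_command --motion '[{"delta_pos": [-25, 12, 22], "yaw": 0, "hand": 1}, {"delta_pos": [-50, 24, 44], "yaw": 0, "hand": 1}, {"delta_pos": [-69, 52, 61], "yaw": 0, "hand": 1}, {"delta_pos": [-69, 52, 61], "yaw": 0, "hand": 1}]'

```text
time: 2.15
ee_pos: [618.2, 121.1, 232.3]
orientation: [0.536, -0.465, 0.463, -0.531]
contact_force: [-1.4, -0.7, -1.7]
grip_width: 85.3
```

```bash
python3 go.py 620 115 240 7.5; python3 - <<'E'
from h import *
import pickle
k=cam("wrist");pickle.dump(k,open("k1.pkl","wb"));print(k["c"])
cv2.imwrite("pics/w1.png",cv2.resize(k["f"],(800,600),interpolation=cv2.INTER_CUBIC))
E
```

```text
t 2.15 p [618.2 121.1 232.3] jaw 8.0 tilt [-0.0072 -0.003 ] F [-1.4 -0.7 -1.7] w 85.3 j6 -0.06
delta tool [ 6.3 -7.7  0.9] yaw 0.5
[607.34808795 198.03361534 374.81622246]
```

View pics/w1.png

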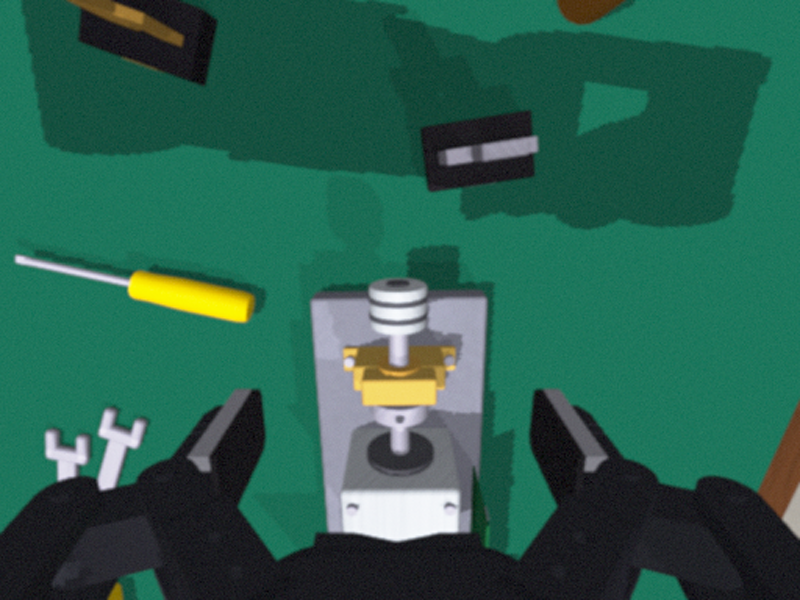

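```bash
python3 - <<'E'
from h import *
import pickle
k=pickle.load(open("k1.pkl","rb"));s=.64
P={}
for n,u,v,z in [("bL",312,298,30),("bR",487,296,30),("bL2",327,520,30),("bR2",480.5,520,30),("hubc",398.5,310,88),("shaft1",399.5,348,76),("shaft2",400,440,76),("pedF",399,362,92),("pedB",399,382,92),("hubface_top",398,281,90),("hubback_top",398,318,90),("steelbaseA",422,128,26),("stB",529,112,26),("stC",535,178,26),("stD",429,190,26),("stTabL",440,157,108),("stTabR",538,145,108)]:
    P[n]=onz(k,u*s,v*s,z); print(n,P[n].round(1))
a=lambda p,q:np.degrees(np.arctan2(*(P[q]-P[p])[1::-1]))
print("front edge",a("bL","bR"),"sides",a("bL2","bL")-90,a("bR2","bR")-90,"shaft",a("shaft2","shaft1")-90)
E
```

```text
bL [553.1  86.1  30. ]
bR [688.8 107.1  30. ]
bL2 [ 584.8 -126.6   30. ]
bR2 [ 725.5 -105.9   30. ]
hubc [619.4 104.7  88. ]
shaft1 [624.5  73.   76. ]
shaft2 [635.5  -1.1  76. ]
pedF [624.7  69.6  92. ]
pedB [626.8  54.8  92. ]
hubface_top [616.3 124.7  90. ]
hubback_top [619.8  99.9  90. ]
steelbaseA [619.5 221.6  26. ]
stB [692.3 242.4  26. ]
stC [706.7 199.3  26. ]
stD [631.3 180.1  26. ]
stTabL [628.8 202.7 108. ]
stTabR [681.  216.3 108. ]
front edge 8.783348645372655 sides 8.474253440321974 9.790916450463513 shaft 8.364844495526285
```

Wrist view: the hub is at (398,305), the pedestal at (399,385), the collar at (400,412) and the steel stand at (480,150). Unit yaw is about 8.7° and its origin is about (633, 17.5). I'll go down onto the hub.

```bash
python3 go.py 619.7 104.5 51.5 8.7
```

```text
t 2.2 p [617.7 119.1 234.2] jaw 8.0 tilt [-0.0067 -0.0048] F [ 0.2 -0.  -1. ] w 85.3 j6 -0.06
delta tool [ 14.  182.8   1.3] yaw -0.7
```

arm_command --motion '[{"delta_pos": [14, 38, 1.3], "yaw": -0.7, "hand": 1}, {"delta_pos": [14, 76, 1.3], "yaw": -0.7, "hand": 1}, {"delta_pos": [14, 110, 1.3], "yaw": -0.7, "hand": 1}, {"delta_pos": [14, 130, 1.3], "yaw": -0.7, "hand": 1}, {"delta_pos": [14, 130, 1.3], "yaw": -0.7, "hand": 1}]'

```text
time: 2.62
ee_pos: [615.1, 103.3, 98.6]
orientation: [0.542, -0.465, 0.458, -0.53]
contact_force: [-1.2, -0.4, -1.1]
grip_width: 85.1
```

```bash
python3 go.py 619.7 104.5 51.5 8.7; python3 - <<'E'
from h import *
import pickle
k=cam("wrist");pickle.dump(k,open("k2.pkl","wb"));print(k["c"])
cv2.imwrite("pics/w2.png",k["f"])
E
```

```text
t 2.62 p [615.1 103.3  98.6] jaw 8.6 tilt [-0.018  -0.0059] F [-1.2 -0.4 -1.1] w 85.1 j6 -0.09
delta tool [-0.7 47.   5.6] yaw -0.1
[605.07391753 180.5329059  241.09291324]
```

View pics/w2.png

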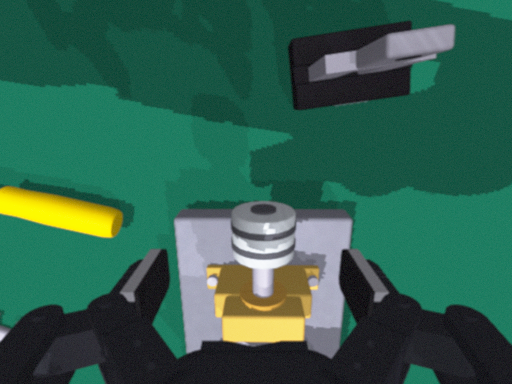

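Hub at (263,235), about 5 mm right of the jaw centre, which matches the computed correction. Going down.

arm_command --motion '[{"delta_pos": [-1, 15, 5.6], "yaw": 0, "hand": 1}, {"delta_pos": [-1, 32, 5.6], "yaw": 0, "hand": 1}, {"delta_pos": [-1, 47, 5.6], "yaw": 0, "hand": 1}, {"delta_pos": [-1, 47, 5.6], "yaw": 0, "hand": 1}, {"delta_pos": [-1, 47, 5.6], "yaw": 0, "hand": 1}]'

```text
time: 3.08
ee_pos: [623.5, 104.9, 57.0]
orientation: [0.54, -0.463, 0.46, -0.532]
contact_force: [0.1, -0.3, -0.1]
grip_width: 85.0
```

```bash
python3 go.py 619.7 104.5 51.5 8.7
```

```text
t 3.08 p [623.5 104.9  57. ] jaw 8.6 tilt [-0.0104 -0.0055] F [ 0.1 -0.3 -0.1] w 85.0 j6 -0.09
delta tool [-0.2  5.5 -3.8] yaw -0.1
```

arm_command --motion '[{"delta_pos": [0, 5, -3.8], "yaw": 0, "hand": 0.9}, {"delta_pos": [0, 5, -3.8], "yaw": 0, "hand": 0.8}, {"delta_pos": [0, 5, -3.8], "yaw": 0, "hand": 0.7}, {"delta_pos": [0, 5, -3.8], "yaw": 0, "hand": 0.6}]' --grip_force 40

```text
time: 3.42
ee_pos: [620.4, 104.3, 53.3]
orientation: [0.539, -0.462, 0.46, -0.533]
contact_force: [-0.1, 0.3, -0.5]
grip_width: 51.5
```

```bash
python3 go.py 619.7 104.5 51.5 8.7
```

```text
t 3.42 p [620.4 104.3  53.3] jaw 8.6 tilt [-0.0085 -0.0055] F [-0.1  0.3 -0.5] w 51.5 j6 -0.09
delta tool [-0.3  1.8 -0.7] yaw -0.1
```

arm_command --motion '[{"delta_pos": [0, 1.5, 0], "yaw": 0, "hand": 0.5}, {"delta_pos": [0, 1.5, 0], "yaw": 0, "hand": 0.4}, {"delta_pos": [0, 1.5, 0], "yaw": 0, "hand": 0.35}, {"delta_pos": [0, 1.5, 0], "yaw": 0, "hand": 0.3}, {"delta_pos": [0, 1.5, 0], "yaw": 0, "hand": 0.3}]'

```text
time: 3.83
ee_pos: [620.0, 104.2, 52.6]
orientation: [0.54, -0.462, 0.46, -0.532]
contact_force: [-4.1, 0.0, 5.6]
grip_width: 38.7
```

```bash
python3 go.py 619.7 104.5 51.5 8.7
```

```text
t 3.83 p [620.  104.2  52.6] jaw 8.6 tilt [-0.01   -0.0059] F [-4.1  0.   5.6] w 38.7 j6 -0.09
delta tool [-0.4  1.1 -0.2] yaw -0.1
```

arm_command --motion '[{"delta_pos": [-0.5, 0, 0], "yaw": 0, "hand": 0.3}, {"delta_pos": [-1, 0, 0], "yaw": 0, "hand": 0.3}, {"delta_pos": [-1.5, 0, 0], "yaw": 0, "hand": 0.3}, {"delta_pos": [-2, 0, 0], "yaw": 0, "hand": 0.3}]'

```text
time: 4.17
ee_pos: [619.7, 105.9, 52.7]
orientation: [0.54, -0.462, 0.46, -0.532]
contact_force: [-1.4, -2.5, 0.9]
grip_width: 39.1
```

```bash
cat > st.py <<'E'
from h import *
s=readout.sense();u=np.array([-.151,.9886,0]);p=s["ee_pos"]
M=R.from_quat(s["orientation"]).as_matrix()
print("t %.2f unit y %.2f  x %.2f z %.1f  Fy(on tool) %.1f F %s w %.1f"%(s["time"],(p-[633,17.5,0])@u,(p-[633,17.5,0])@[.9886,.151,0],p[2],s["contact_force"]@u,s["contact_force"].round(1),s["grip_width"]),"M",s["ft_torque"].round(2),"tilt",M[:2,1].round(4))
E
python3 st.py
```

```text
t 4.17 unit y 89.43  x 0.20 z 52.7  Fy(on tool) -2.2 F [-1.4 -2.5  0.9] w 39.1 M [-0.24  0.15  0.06] tilt [-0.0101 -0.0063]
```

arm_command --motion '[{"delta_pos": [-0.7, 0, 0], "yaw": 0, "hand": 0.3}, {"delta_pos": [-1.4, 0, 0], "yaw": 0, "hand": 0.3}, {"delta_pos": [-2, 0, 0], "yaw": 0, "hand": 0.3}]'

```text
time: 4.42
ee_pos: [619.4, 107.5, 52.7]
orientation: [0.541, -0.462, 0.46, -0.532]
contact_force: [-0.6, -4.9, 2.2]
grip_width: 38.7
```

```bash
python3 st.py
```

```text
t 4.42 unit y 90.99  x 0.17 z 52.7  Fy(on tool) -4.7 F [-0.6 -4.9  2.2] w 38.7 M [-0.66  0.12  0.  ] tilt [-0.0101 -0.0075]
```

arm_command --motion '[{"delta_pos": [-0.5, 0, 0], "yaw": 0, "hand": 0.3}, {"delta_pos": [-1, 0, 0], "yaw": 0, "hand": 0.3}, {"delta_pos": [-1, 0, 0], "yaw": 0, "hand": 0.3}]'

```text
time: 4.67
ee_pos: [619.4, 107.4, 52.7]
orientation: [0.541, -0.461, 0.46, -0.532]
contact_force: [0.2, -5.7, 0.6]
grip_width: 38.9
```

```bash
python3 st.py
```

```text
t 4.67 unit y 90.97  x 0.18 z 52.7  Fy(on tool) -5.6 F [ 0.2 -5.7  0.6] w 38.9 M [-0.78  0.13 -0.01] tilt [-0.0099 -0.0093]
```

arm_command --motion '[{"delta_pos": [-1.3, 0, 0], "yaw": 0, "hand": 0.3}, {"delta_pos": [-1.7, 0, 0], "yaw": 0, "hand": 0.3}, {"delta_pos": [-1.7, 0, 0], "yaw": 0, "hand": 0.3}]'

```text
time: 4.92
ee_pos: [619.4, 107.4, 52.7]
orientation: [0.542, -0.461, 0.461, -0.531]
contact_force: [-0.3, -6.6, 1.7]
grip_width: 38.5
```

```bash
python3 st.py
```

```text
t 4.92 unit y 90.90  x 0.17 z 52.7  Fy(on tool) -6.5 F [-0.3 -6.6  1.7] w 38.5 M [-1.   0.1  0. ] tilt [-0.0096 -0.0122]
```

arm_command --motion '[{"delta_pos": [-2, 0, 0], "yaw": 0, "hand": 0.3}, {"delta_pos": [-2.8, 0, 0], "yaw": 0, "hand": 0.3}, {"delta_pos": [-2.8, 0, 0], "yaw": 0, "hand": 0.3}]'

```text
time: 5.17
ee_pos: [619.4, 107.3, 52.7]
orientation: [0.543, -0.459, 0.462, -0.53]
contact_force: [-1.2, -9.8, 1.1]
grip_width: 38.8
```

```bash
python3 st.py
```

```text
t 5.17 unit y 90.87  x 0.16 z 52.7  Fy(on tool) -9.5 F [-1.2 -9.8  1.1] w 38.8 M [-1.41  0.03 -0.01] tilt [-0.0091 -0.0169]
```

arm_command --motion '[{"delta_pos": [-2.5, 0, 0], "yaw": 0, "hand": 0.3}, {"delta_pos": [-2.5, 0, 0], "yaw": 0, "hand": 0.3}, {"delta_pos": [-2.5, 0, 0], "yaw": 0, "hand": 0.3}, {"delta_pos": [-2.5, 0, 0], "yaw": 0, "hand": 0.3}, {"delta_pos": [-2.5, 0, 0], "yaw": 0, "hand": 0.3}]'

```text
time: 5.58
ee_pos: [619.4, 107.3, 52.7]
orientation: [0.544, -0.458, 0.463, -0.529]
contact_force: [-0.3, -8.9, 1.4]
grip_width: 38.9
```

```bash
sed -i 's/p=s\["ee_pos"\]$/p=s["ee_pos"]/' h.py; sed -i 's/^print/g=p-18.7*M[:,1];print("grasp y %.2f"%((g-[633,17.5,0])@u));print/' st.py; python3 st.py
```

```text
grasp y 91.17
t 5.58 unit y 90.81  x 0.16 z 52.7  Fy(on tool) -8.8 F [-0.3 -8.9  1.4] w 38.9 M [-1.25 -0.02 -0.02] tilt [-0.0087 -0.0208]
```

arm_command --motion '[{"delta_pos": [1, 0, 0], "yaw": 0, "hand": 0.3}, {"delta_pos": [2.2, 0, 0], "yaw": 0, "hand": 0.3}, {"delta_pos": [3.6, 0, 0], "yaw": 0, "hand": 0.3}, {"delta_pos": [5, 0, 0], "yaw": 0, "hand": 0.3}, {"delta_pos": [6, 0, 0], "yaw": 0, "hand": 0.3}]'

```text
time: 6.0
ee_pos: [620.3, 102.0, 52.7]
orientation: [0.544, -0.458, 0.463, -0.529]
contact_force: [-0.5, 0.7, 0.7]
grip_width: 39.1
```

```bash
python3 st.py
```

```text
grasp y 85.79
t 6.00 unit y 85.45  x 0.18 z 52.7  Fy(on tool) 0.7 F [-0.5  0.7  0.7] w 39.1 M [ 0.38  0.14 -0.07] tilt [-0.0087 -0.0198]
```

Next steps are about 1 mm each, from 5.4 mm of travel on.

arm_command --motion '[{"delta_pos": [0.6, 0, 0], "yaw": 0, "hand": 0.3}, {"delta_pos": [1.2, 0, 0], "yaw": 0, "hand": 0.3}, {"delta_pos": [1.8, 0, 0], "yaw": 0, "hand": 0.3}, {"delta_pos": [2.2, 0, 0], "yaw": 0, "hand": 0.3}]'

```text
time: 6.33
ee_pos: [620.6, 99.9, 52.7]
orientation: [0.544, -0.459, 0.463, -0.529]
contact_force: [-0.5, 0.7, 1.6]
grip_width: 38.7
```

```bash
python3 st.py
```

```text
grasp y 83.69
t 6.33 unit y 83.35  x 0.19 z 52.7  Fy(on tool) 0.8 F [-0.5  0.7  1.6] w 38.7 M [ 0.38  0.1  -0.07] tilt [-0.0087 -0.0197]
```

arm_command --motion '[{"delta_pos": [0.6, 0, 0], "yaw": 0, "hand": 0.3}, {"delta_pos": [1.2, 0, 0], "yaw": 0, "hand": 0.3}, {"delta_pos": [1.8, 0, 0], "yaw": 0, "hand": 0.3}, {"delta_pos": [2.2, 0, 0], "yaw": 0, "hand": 0.3}]'

```text
time: 6.67
ee_pos: [621.0, 97.6, 52.7]
orientation: [0.544, -0.459, 0.463, -0.529]
contact_force: [-0.8, 1.1, 0.5]
grip_width: 38.7
```

```bash
python3 st.py
```

```text
grasp y 81.39
t 6.67 unit y 81.05  x 0.20 z 52.7  Fy(on tool) 1.2 F [-0.8  1.1  0.5] w 38.7 M [ 0.44  0.16 -0.08] tilt [-0.0087 -0.0197]
```

arm_command --motion '[{"delta_pos": [0.6, 0, 0], "yaw": 0, "hand": 0.3}, {"delta_pos": [1.2, 0, 0], "yaw": 0, "hand": 0.3}, {"delta_pos": [1.8, 0, 0], "yaw": 0, "hand": 0.3}, {"delta_pos": [2, 0, 0], "yaw": 0, "hand": 0.3}]'

```text
time: 7.0
ee_pos: [621.3, 95.5, 52.7]
orientation: [0.544, -0.459, 0.463, -0.529]
contact_force: [-0.9, 0.8, 1.0]
grip_width: 38.5
```

```bash
python3 st.py
```

```text
grasp y 79.25
t 7.00 unit y 78.91  x 0.21 z 52.7  Fy(on tool) 0.9 F [-0.9  0.8  1. ] w 38.5 M [ 0.38  0.09 -0.1 ] tilt [-0.0087 -0.0197]
```

arm_command --motion '[{"delta_pos": [0.6, 0, 0], "yaw": 0, "hand": 0.3}, {"delta_pos": [1.2, 0, 0], "yaw": 0, "hand": 0.3}, {"delta_pos": [1.8, 0, 0], "yaw": 0, "hand": 0.3}, {"delta_pos": [2, 0, 0], "yaw": 0, "hand": 0.3}]'

```text
time: 7.33
ee_pos: [621.6, 93.5, 52.7]
orientation: [0.544, -0.458, 0.463, -0.529]
contact_force: [-1.0, 2.1, 0.9]
grip_width: 38.9
```

```bash
python3 st.py
```

```text
grasp y 77.17
t 7.33 unit y 76.83  x 0.21 z 52.7  Fy(on tool) 2.2 F [-1.   2.1  0.9] w 38.9 M [ 0.32  0.12 -0.03] tilt [-0.0087 -0.0198]
```

arm_command --motion '[{"delta_pos": [0.6, 0, 0], "yaw": 0, "hand": 0.3}, {"delta_pos": [1.2, 0, 0], "yaw": 0, "hand": 0.3}, {"delta_pos": [1.5, 0, 0], "yaw": 0, "hand": 0.3}, {"delta_pos": [1.5, 0, 0], "yaw": 0, "hand": 0.3}]'

```text
time: 7.67
ee_pos: [621.8, 92.5, 52.7]
orientation: [0.543, -0.459, 0.463, -0.529]
contact_force: [-1.4, 4.3, 0.6]
grip_width: 38.6
```

```bash
python3 st.py
```

```text
grasp y 76.12
t 7.67 unit y 75.79  x 0.23 z 52.7  Fy(on tool) 4.4 F [-1.4  4.3  0.6] w 38.6 M [ 0.77  0.15 -0.06] tilt [-0.0087 -0.0189]
```

Inner stop reached. I'll raise the push to about 9 N and hold.

arm_command --motion '[{"delta_pos": [1.5, 0, 0], "yaw": 0, "hand": 0.3}, {"delta_pos": [2, 0, 0], "yaw": 0, "hand": 0.3}, {"delta_pos": [2, 0, 0], "yaw": 0, "hand": 0.3}]'

```text
time: 7.92
ee_pos: [621.8, 92.3, 52.6]
orientation: [0.543, -0.46, 0.462, -0.53]
contact_force: [-1.5, 7.5, 1.2]
grip_width: 39.0
```

```bash
python3 st.py
```

```text
grasp y 75.86
t 7.92 unit y 75.59  x 0.19 z 52.6  Fy(on tool) 7.7 F [-1.5  7.5  1.2] w 39.0 M [ 1.26  0.19 -0.01] tilt [-0.0091 -0.0158]
```

arm_command --motion '[{"delta_pos": [2.5, 0, 0], "yaw": 0, "hand": 0.3}, {"delta_pos": [2.6, 0, 0], "yaw": 0, "hand": 0.3}, {"delta_pos": [2.6, 0, 0], "yaw": 0, "hand": 0.3}, {"delta_pos": [2.6, 0, 0], "yaw": 0, "hand": 0.3}, {"delta_pos": [2.6, 0, 0], "yaw": 0, "hand": 0.3}]'

```text
time: 8.33
ee_pos: [621.8, 92.2, 52.7]
orientation: [0.542, -0.461, 0.461, -0.531]
contact_force: [-2.0, 8.3, 1.2]
grip_width: 38.8
```

```bash
python3 st.py
```

```text
grasp y 75.77
t 8.33 unit y 75.58  x 0.23 z 52.7  Fy(on tool) 8.6 F [-2.   8.3  1.2] w 38.8 M [ 1.47  0.25 -0.04] tilt [-0.0095 -0.0118]
```

arm_command --motion '[{"delta_pos": [2.5, 0, 0], "yaw": 0, "hand": 0.3}, {"delta_pos": [2.5, 0, 0], "yaw": 0, "hand": 0.3}, {"delta_pos": [2.5, 0, 0], "yaw": 0, "hand": 0.3}]'

```text
time: 8.58
ee_pos: [621.8, 92.3, 52.7]
orientation: [0.541, -0.462, 0.46, -0.532]
contact_force: [-2.2, 8.6, 1.0]
grip_width: 38.6
```

```bash
python3 st.py
```

```text
grasp y 75.79
t 8.58 unit y 75.67  x 0.24 z 52.7  Fy(on tool) 8.8 F [-2.2  8.6  1. ] w 38.6 M [1.43 0.2  0.02] tilt [-0.01   -0.0078]
```

Float is 91.17 − 75.79 = 15.4 mm between the loaded positions. Less about 0.9 mm of stop yield, that's about 14.4 mm, so the 12 mm blue spacer fits. Now relax, release and rise.

arm_command --motion '[{"delta_pos": [0.5, 0, 0], "yaw": 0, "hand": 0.3}, {"delta_pos": [0.3, 0, 0], "yaw": 0, "hand": 0.45}, {"delta_pos": [0.3, 0, 0], "yaw": 0, "hand": 0.6}, {"delta_pos": [0.3, 0, 0], "yaw": 0, "hand": 0.8}, {"delta_pos": [0, 0, 0], "yaw": 0, "hand": 1}]'

```text
time: 9.0
ee_pos: [622.1, 91.2, 52.7]
orientation: [0.541, -0.461, 0.461, -0.531]
contact_force: [0.1, -0.4, -0.3]
grip_width: 73.4
```

```bash
python3 st.py; python3 go.py 525 390 240 10
```

```text
grasp y 74.68
t 9.00 unit y 74.54  x 0.40 z 52.7  Fy(on tool) -0.4 F [ 0.1 -0.4 -0.3] w 73.4 M [-0.04 -0.01 -0.02] tilt [-0.0095 -0.0093]
t 9.0 p [622.1  91.2  52.7] jaw 8.6 tilt [-0.0095 -0.0093] F [ 0.1 -0.4 -0.3] w 73.4 j6 -0.11
delta tool [-308.5 -189.1  -53.3] yaw -1.4
```

arm_command --motion '[{"delta_pos": [0, -20, 0], "yaw": 0, "hand": 1}, {"delta_pos": [0, -55, 0], "yaw": 0, "hand": 1}, {"delta_pos": [0, -95, 0], "yaw": 0, "hand": 1}, {"delta_pos": [0, -120, 0], "yaw": 0, "hand": 1}, {"delta_pos": [0, -120, 0], "yaw": 0, "hand": 1}]'

```text
time: 9.42
ee_pos: [628.8, 91.8, 181.5]
orientation: [0.537, -0.457, 0.465, -0.535]
contact_force: [1.5, 0.2, 0.8]
grip_width: 85.4
```

```bash
python3 - <<'E'
from h import *
import pickle
k=cam("wrist");pickle.dump(k,open("k3.pkl","wb"));print(k["c"])
cv2.imwrite("pics/w3.png",cv2.resize(k["f"][100:384,150:400],(800,600*284*0+909),interpolation=cv2.INTER_CUBIC)[:600])
E
python3 go.py 525 350 250 10
```

```text
[615.40587744 169.5711581  323.39291247]
t 9.47 p [627.   91.7 178.2] jaw 8.6 tilt [ 0.0009 -0.0099] F [-0.9  0.2 -0.6] w 85.3 j6 -0.11
delta tool [-269.9  -74.4  -62.3] yaw -1.4
```

View pics/w3.png

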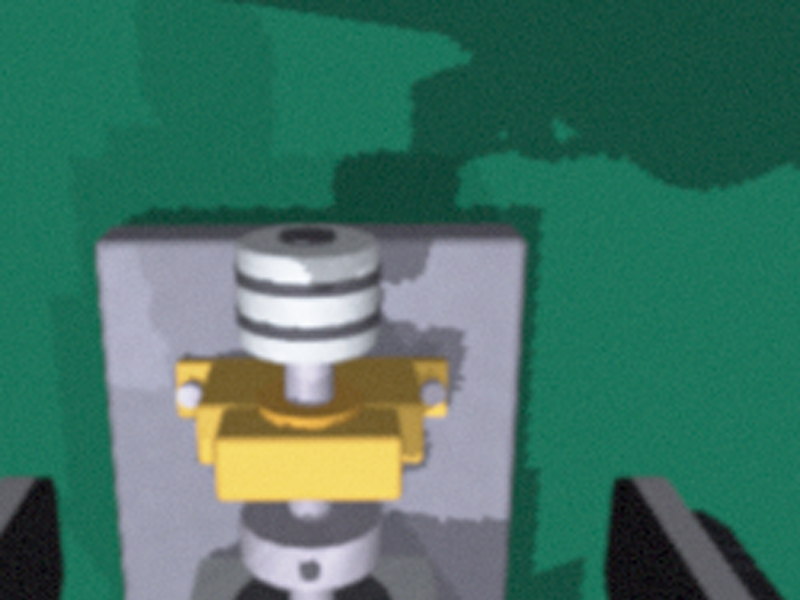

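Crop: hub at (308,290), pedestal top face from (217,437) to (401,499), and the gap with the collar face behind it at row ~505. I'll refine the unit frame from these.

```bash
python3 - <<'E'
from h import *
import pickle
k=pickle.load(open("k3.pkl","rb"))
P={}
for n,u,v,z in [("bL",98,241,30),("bR",525,241,30),("p40L",217,437,92),("p40R",401,437,92),("p20L",215,500,92),("p20R",402,499,92),("bL2",125,598,30),("bR2",506,598,30)]:
    P[n]=onz(k,150+u/3.2,100+v/3.2,z); print(n,P[n].round(1))
a=lambda p,q:np.degrees(np.arctan2(*(P[q]-P[p])[1::-1]))
print(a("bL","bR"),a("p40L","p40R"),a("p20L","p20R"),a("bL2","bL")-90,a("bR2","bR")-90)
t=np.radians(8.7);ux=np.array([np.cos(t),np.sin(t),0]);uy=np.array([-np.sin(t),np.cos(t),0])
for q,yy in (("b",80),("p40",40),("p20",20)):
    m=(P[q+"L"]+P[q+"R"])/2; print(q,"origin",(m-yy*uy).round(1))
E
```

```text
bL [553.1  85.5  30. ]
bR [688.9 105.8  30. ]
p40L [602.2  53.3  92. ]
p40R [651.6  60.6  92. ]
p20L [603.8  34.   92. ]
p20R [655.1  41.9  92. ]
bL2 [572.6 -47.3  30. ]
bR2 [710.5 -27.   30. ]
8.511079460513931 8.455969306061997 8.782376288041661 8.332028829110072 9.259587069740533
b origin [633.1  16.6  30. ]
p40 origin [632.9  17.4  92. ]
p20 origin [632.5  18.2  92. ]
```

arm_command --motion '[{"delta_pos": [-30, -15, -8], "yaw": 0, "hand": 1}, {"delta_pos": [-70, -30, -18], "yaw": 0, "hand": 1}, {"delta_pos": [-110, -45, -28], "yaw": 0, "hand": 1}, {"delta_pos": [-145, -60, -38], "yaw": 0, "hand": 1}, {"delta_pos": [-183, -70, -46], "yaw": 0, "hand": 1}]'

```text
time: 9.88
ee_pos: [553.4, 266.3, 246.2]
orientation: [0.539, -0.459, 0.464, -0.533]
contact_force: [1.3, 0.5, 0.6]
grip_width: 85.2
```

```bash
python3 go.py 525 340 250 10
```

```text
t 9.88 p [553.4 266.3 246.2] jaw 8.5 tilt [ 0.0004 -0.0112] F [1.3 0.5 0.6] w 85.2 j6 0.19
delta tool [-77.   -4.6 -17.2] yaw -1.5
```

arm_command --motion '[{"delta_pos": [-30, 0, -8], "yaw": 0, "hand": 1}, {"delta_pos": [-65, 0, -16], "yaw": 0, "hand": 1}, {"delta_pos": [-65, 0, -16], "yaw": 0, "hand": 1}]'

```text
time: 10.13
ee_pos: [524.6, 333.0, 244.1]
orientation: [0.54, -0.459, 0.461, -0.534]
contact_force: [0.7, -1.1, 0.6]
grip_width: 85.5
```

```bash
python3 - <<'E'
from h import *
import pickle
k=cam("wrist");pickle.dump(k,open("k4.pkl","wb"));print(k["c"])
cv2.imwrite("pics/w4.png",cv2.resize(k["f"],(800,600),interpolation=cv2.INTER_CUBIC))
E
python3 go.py 525 340 250 10
```

```text
[512.04851275 410.69956061 386.11192901]
t 10.18 p [525.8 330.3 243.7] jaw 8.8 tilt [-0.0019 -0.0124] F [-0.7 -0.3 -0.3] w 85.6 j6 0.3
delta tool [-9.6 -6.4  0.6] yaw -1.2
```

View pics/w4.png

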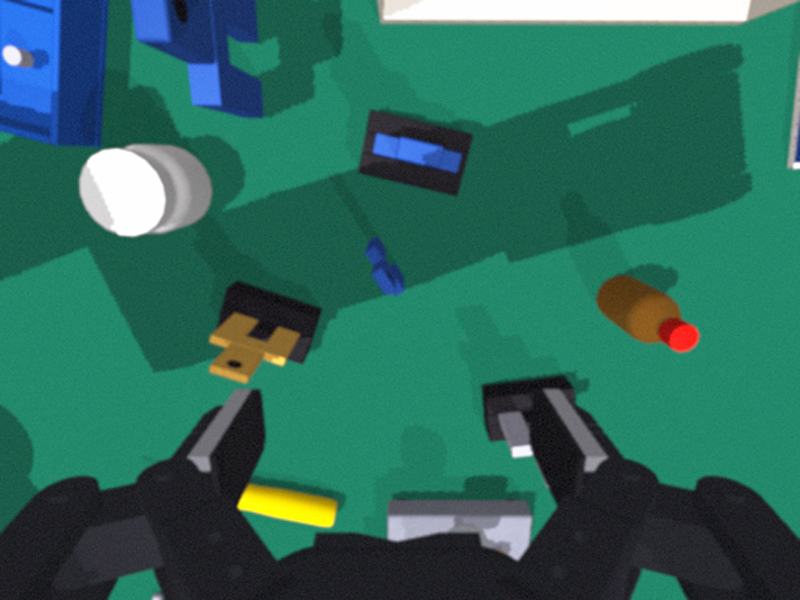

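The blue spacer in its stand is at (416,152), with stand corners (372,110), (471,133), (459,195) and (360,172). The small look-alike is at (384,265) and the big one at (215,50). The one in the stand is the middle-sized one.

```bash
python3 - <<'E'
from h import *
import pickle
k=pickle.load(open("k4.pkl","rb"))
C=[onz(k,u*.64,v*.64,26) for u,v in [(372,110),(471,133),(459,195),(360,172)]]
for c in C: print(c.round(1))
print("centre",np.mean(C,0).round(1))
a=lambda d:np.degrees(np.arctan2(d[1],d[0]))
print(a(C[1]-C[0]),a(C[2]-C[3]),a(C[0]-C[3])-90,a(C[1]-C[2])-90,np.linalg.norm(C[1]-C[0]),np.linalg.norm(C[0]-C[3]))
hsv=cv2.cvtColor(k["f"],cv2.COLOR_BGR2HSV)
m=cv2.inRange(hsv,(100,120,60),(125,255,255)); m[:, :220]=0;m[:,310:]=0;m[135:]=0;m[:60]=0
cn=max(cv2.findContours(m,0,1)[0],key=cv2.contourArea);rc=cv2.minAreaRect(cn);print(rc)
for z in(74,114): 
  B=[onz(k,u,v,z) for u,v in cv2.boxPoints(rc)]; print(z,np.mean(B,0).round(1),[ (a(B[(i+1)%4]-B[i]).round(1),np.linalg.norm(B[(i+1)%4]-B[i]).round(1)) for i in range(2)])
f=k["f"][60:140,215:315];cv2.imwrite("pics/w4c.png",cv2.resize(f,(700,560),interpolation=cv2.INTER_CUBIC))
E
```

```text
[488.  439.5  26. ]
[562.1 435.2  26. ]
[562.  390.2  26. ]
[484.9 395.4  26. ]
centre [524.2 415.1  26. ]
-3.36802055805186 -3.8368678148583903 -3.956782887089986 -0.09195793231673122 74.21055866773531 44.2818025158157
((266.6739807128906, 96.94176483154297), (57.448638916015625, 16.53058433532715), 13.495734214782715)
74 [523.2 415.5  74. ] [(np.float64(83.6), np.float64(15.7)), (np.float64(-3.9), np.float64(57.4))]
114 [521.8 414.9 114. ] [(np.float64(83.6), np.float64(13.7)), (np.float64(-3.9), np.float64(50.1))]
```

View pics/w4c.png

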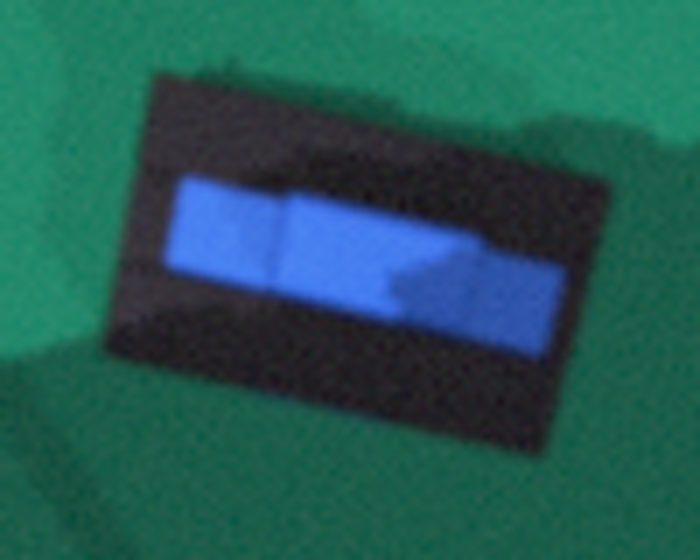

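```bash
python3 go.py 524.3 414.9 150 -3.9
```

```text
t 10.18 p [525.8 330.3 243.7] jaw 8.8 tilt [-0.0019 -0.0124] F [-0.7 -0.3 -0.3] w 85.6 j6 0.3
delta tool [-85.   92.7  11.7] yaw 12.7
```

arm_command --motion '[{"delta_pos": [-35, 15, 5], "yaw": 4, "hand": 1}, {"delta_pos": [-65, 40, 9], "yaw": 9, "hand": 1}, {"delta_pos": [-85, 70, 11.7], "yaw": 12.7, "hand": 1}, {"delta_pos": [-85, 90, 11.7], "yaw": 12.7, "hand": 1}, {"delta_pos": [-85, 92.7, 11.7], "yaw": 12.7, "hand": 1}]'

```text
time: 10.6
ee_pos: [520.9, 412.1, 142.3]
orientation: [0.491, -0.514, 0.519, -0.475]
contact_force: [-1.0, -0.9, -1.4]
grip_width: 85.4
```

```bash
python3 go.py 524.3 414.9 80 -3.9; python3 - <<'E'
from h import *
import pickle
k=cam("wrist");pickle.dump(k,open("k5.pkl","wb"));print(k["c"])
hsv=cv2.cvtColor(k["f"],cv2.COLOR_BGR2HSV)
m=cv2.inRange(hsv,(100,120,60),(125,255,255));m[:,:150]=0;m[:,380:]=0;m[:90]=0
for c in cv2.findContours(m,0,1)[0]:
    if cv2.contourArea(c)>150: print(cv2.minAreaRect(c),cv2.contourArea(c))
print(proj(k,[524.3,414.9,114]))
cv2.imwrite("pics/w5.png",k["f"])
E
```

```text
t 10.6 p [520.9 412.1 142.3] jaw -3.9 tilt [-0.0119 -0.0201] F [-1.  -0.9 -1.4] w 85.4 j6 0.64
delta tool [-4.4 62.2  3.9] yaw 0.0
[526.66491245 492.02004116 283.35492754]
((254.4966278076172, 276.214599609375), (70.30094146728516, 34.03646469116211), 84.5596694946289) 1413.0
((259.0, 205.0), (56.0, 76.0), 90.0) 2997.0
[261.3389276  225.35518334]
```

View pics/w5.png

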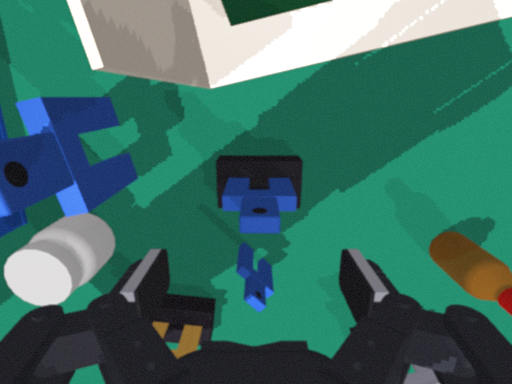

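Blue tab top is at (260,226), predicted (261,225). Going down.

arm_command --motion '[{"delta_pos": [-4.4, 20, 3.9], "yaw": 0, "hand": 0.9}, {"delta_pos": [-4.4, 40, 3.9], "yaw": 0, "hand": 0.8}, {"delta_pos": [-4.4, 55, 3.9], "yaw": 0, "hand": 0.7}, {"delta_pos": [-4.4, 55, 3.9], "yaw": 0, "hand": 0.6}, {"delta_pos": [-4.4, 55, 3.9], "yaw": 0, "hand": 0.6}]'

```text
time: 11.07
ee_pos: [525.6, 413.9, 88.9]
orientation: [0.49, -0.515, 0.519, -0.475]
contact_force: [1.1, -0.1, -0.4]
grip_width: 51.1
```

```bash
python3 go.py 524.3 414.7 80 -3.9
```

```text
t 11.07 p [525.6 413.9  88.9] jaw -4.0 tilt [-0.011  -0.0198] F [ 1.1 -0.1 -0.4] w 51.1 j6 0.64
delta tool [-0.8  8.9 -1.3] yaw -0.1
```

arm_command --motion '[{"delta_pos": [-0.8, 6, -1.3], "yaw": 0, "hand": 0.6}, {"delta_pos": [-0.8, 8.9, -1.3], "yaw": 0, "hand": 0.5}, {"delta_pos": [-0.8, 8.9, -1.3], "yaw": 0, "hand": 0.45}, {"delta_pos": [-0.8, 8.9, -1.3], "yaw": 0, "hand": 0.4}]'

```text
time: 11.4
ee_pos: [524.6, 414.9, 80.8]
orientation: [0.49, -0.514, 0.52, -0.475]
contact_force: [-0.5, 0.9, -1.3]
grip_width: 34.5
```

```bash
python3 go.py 524.3 414.7 80 -3.9
```

```text
t 11.4 p [524.6 414.9  80.8] jaw -4.0 tilt [-0.0101 -0.0193] F [-0.5  0.9 -1.3] w 34.5 j6 0.64
delta tool [ 0.2  0.8 -0.3] yaw -0.1
```

arm_command --motion '[{"delta_pos": [0, 0, 0], "yaw": 0, "hand": 0.35}, {"delta_pos": [0, 0, 0], "yaw": 0, "hand": 0.3}, {"delta_pos": [0, 0, 0], "yaw": 0, "hand": 0.2}, {"delta_pos": [0, 0, 0], "yaw": 0, "hand": 0.2}, {"delta_pos": [0, 0, 0], "yaw": 0, "hand": 0.2}]' --grip_force 40

```text
time: 11.82
ee_pos: [524.8, 415.2, 81.6]
orientation: [0.489, -0.514, 0.52, -0.475]
contact_force: [-0.7, -0.4, 4.3]
grip_width: 25.0
```

```bash
python3 go.py 524.3 414.7 200 -3.9
```

```text
t 11.82 p [524.8 415.2  81.6] jaw -4.0 tilt [-0.0094 -0.0186] F [-0.7 -0.4  4.3] w 25.0 j6 0.64
delta tool [   2.9 -118.4   -1.5] yaw -0.1
```

arm_command --motion '[{"delta_pos": [0.2, -8, 0], "yaw": 0, "hand": 0.2}, {"delta_pos": [0.4, -18, -0.1], "yaw": 0, "hand": 0.2}, {"delta_pos": [0.8, -36, -0.3], "yaw": 0, "hand": 0.2}, {"delta_pos": [1.5, -66, -0.6], "yaw": 0, "hand": 0.2}, {"delta_pos": [2.2, -98, -0.9], "yaw": 0, "hand": 0.2}]'

```text
time: 12.23
ee_pos: [523.2, 413.8, 178.7]
orientation: [0.491, -0.515, 0.519, -0.474]
contact_force: [0.5, 0.4, -0.7]
grip_width: 25.2
```

```bash
python3 go.py 630.8 30.4 190 8.65
```

```text
t 12.23 p [523.2 413.8 178.7] jaw -4.0 tilt [-0.0135 -0.0215] F [ 0.5  0.4 -0.7] w 25.2 j6 0.64
delta tool [375.2  -4.5 133.8] yaw -12.6
```

arm_command --motion '[{"delta_pos": [20, -20, 7], "yaw": -3, "hand": 0.2}, {"delta_pos": [55, -34, 20], "yaw": -6, "hand": 0.2}, {"delta_pos": [92, -40, 33], "yaw": -9, "hand": 0.2}, {"delta_pos": [129, -40, 46], "yaw": -12, "hand": 0.2}, {"delta_pos": [166, -40, 59], "yaw": -12.6, "hand": 0.2}]'

```text
time: 12.65
ee_pos: [571.8, 243.7, 223.6]
orientation: [0.545, -0.458, 0.462, -0.529]
contact_force: [0.9, -0.0, -2.5]
grip_width: 25.4
```

```bash
python3 go.py 630.8 30.4 210 8.65
```

```text
t 12.65 p [571.8 243.7 223.6] jaw 8.8 tilt [-0.0109 -0.021 ] F [ 0.9 -0.  -2.5] w 25.4 j6 0.15
delta tool [219.5  17.4  25.9] yaw 0.1
```

arm_command --motion '[{"delta_pos": [38, 0, 5], "yaw": 0.1, "hand": 0.2}, {"delta_pos": [76, 2, 10], "yaw": 0.1, "hand": 0.2}, {"delta_pos": [114, 6, 14], "yaw": 0.1, "hand": 0.2}, {"delta_pos": [150, 10, 18], "yaw": 0.1, "hand": 0.2}, {"delta_pos": [185, 12, 22], "yaw": 0.1, "hand": 0.2}]'

```text
time: 13.07
ee_pos: [621.5, 61.8, 215.0]
orientation: [0.545, -0.459, 0.463, -0.528]
contact_force: [0.1, -0.3, -1.4]
grip_width: 25.2
```

arm_command --motion '[{"delta_pos": [15, 0, 1], "yaw": 0, "hand": 0.2}, {"delta_pos": [20, 0, 1], "yaw": 0, "hand": 0.2}, {"delta_pos": [20, 0, 1], "yaw": 0, "hand": 0.2}, {"delta_pos": [20, 0, 1], "yaw": 0, "hand": 0.2}]'

```text
time: 13.4
ee_pos: [625.2, 42.9, 215.6]
orientation: [0.544, -0.459, 0.462, -0.528]
contact_force: [0.2, 0.2, -1.6]
grip_width: 25.5
```

```bash
python3 go.py 630.8 30.4 172 8.65
```

```text
t 13.4 p [625.2  42.9 215.6] jaw 8.6 tilt [-0.0115 -0.0203] F [ 0.2  0.2 -1.6] w 25.5 j6 -0.18
delta tool [12.3 43.7  4.3] yaw -0.0
```

arm_command --motion '[{"delta_pos": [8, 10, 2], "yaw": 0, "hand": 0.2}, {"delta_pos": [12.3, 24, 4.3], "yaw": 0, "hand": 0.2}, {"delta_pos": [12.3, 34, 4.3], "yaw": 0, "hand": 0.2}, {"delta_pos": [12.3, 34, 4.3], "yaw": 0, "hand": 0.2}, {"delta_pos": [12.3, 34, 4.3], "yaw": 0, "hand": 0.2}]'

```text
time: 13.82
ee_pos: [629.3, 31.3, 179.2]
orientation: [0.545, -0.46, 0.461, -0.527]
contact_force: [0.5, -0.3, -1.4]
grip_width: 25.7
```

```bash
python3 go.py 630.8 30.4 172 8.65;  python3 - <<'E'
from h import *
import pickle
k=cam("wrist");pickle.dump(k,open("k6.pkl","wb"));print(k["c"])
cv2.imwrite("pics/w6.png",cv2.resize(k["f"][184:384,130:396],(798,600),interpolation=cv2.INTER_CUBIC))
E
```

```text
t 13.82 p [629.3  31.3 179.2] jaw 8.7 tilt [-0.0162 -0.0198] F [ 0.5 -0.3 -1.4] w 25.7 j6 -0.2
delta tool [1.  7.2 1.5] yaw 0.0
[618.86935403 110.49999471 320.52704684]
```

View pics/w6.png

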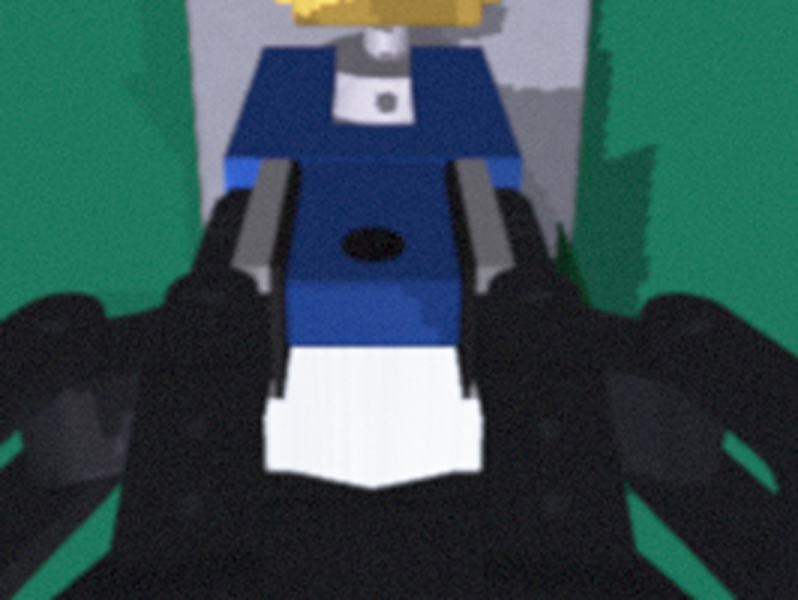

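The spacer is held straight. The feet's front edge is at crop row 47, cols 264–482. The pedestal's thrust edge is at row ~25, cols 296–481.

```bash
python3 - <<'E'
from h import *
import pickle
k=pickle.load(open("k6.pkl","rb"))
t=np.radians(8.65);ux=np.array([np.cos(t),np.sin(t),0]);uy=np.array([-np.sin(t),np.cos(t),0]);O=np.array([632.8,17.5,0])
for n,u,v,z in [("footL",264,47,107.6),("footR",482,47,107.6),("slotL",336,47,107.6),("slotR",411,47,107.6),("shL",226,158,171.6),("shR",521,158,171.6),("tabL",287,283,211.6),("tabR",462,283,211.6),("pedL",296,25,92),("pedR",482,25,92),("bedL",196,120,30),("bedR",583,100,30),("colL",333,121,80),("shaft",386,40,77)]:
    p=onz(k,130+u/3,184+v/3,z)-O; print(n,"x %.1f y %.1f"%(p@ux,p@uy))
s=readout.sense();p=s["ee_pos"]-O;print("tcp",p@ux,p@uy)
E
```

```text
footL x -31.5 y 19.4
footR x 24.3 y 19.8
slotL x -13.0 y 19.5
slotR x 6.2 y 19.6
shL x -30.0 y 19.7
shR x 25.2 y 20.2
tabL x -14.1 y 19.8
tabR x 11.1 y 20.1
pedL x -24.8 y 20.3
pedR x 25.9 y 20.6
bedL x -68.8 y -35.9
bedR x 69.7 y -27.0
colL x -15.9 y -13.5
shaft x -0.3 y 11.1
tcp -0.532237650141696 13.943308953278303
```

```bash
python3 go.py 633.2 31.2 172 8.65
```

```text
t 13.87 p [630.2  31.2 180.4] jaw 8.7 tilt [-0.0138 -0.02  ] F [ 0.2 -0.9 -1.9] w 25.4 j6 -0.2
delta tool [0.3 8.4 3.1] yaw 0.0
```

arm_command --motion '[{"delta_pos": [0.4, 1, 2], "yaw": 0, "hand": 0.2}, {"delta_pos": [0.4, 4, 3.2], "yaw": 0, "hand": 0.2}, {"delta_pos": [0.4, 4, 3.2], "yaw": 0, "hand": 0.2}, {"delta_pos": [0.4, 4, 3.2], "yaw": 0, "hand": 0.2}]'

```text
time: 14.2
ee_pos: [633.5, 31.3, 176.5]
orientation: [0.545, -0.46, 0.462, -0.528]
contact_force: [0.7, 0.5, -1.1]
grip_width: 25.5
```

```bash
python3 go.py 633.2 31.2 160 8.65; cat > v.py <<'E'
from h import *
k=cam("wrist");cv2.imwrite("pics/tmp.png",k["f"])
# feet edge (dark blue top) in k, pedestal bottom yellow edge
h=cv2.cvtColor(k["f"],cv2.COLOR_BGR2HSV)
b=cv2.inRange(h,(100,120,30),(125,255,255));y=cv2.inRange(h,(15,100,60),(35,255,255))
t=np.radians(8.65);ux=np.array([np.cos(t),np.sin(t),0]);uy=np.array([-np.sin(t),np.cos(t),0]);O=np.array([632.8,17.5,0])
zf=readout.sense()["ee_pos"][2]-71.6
rows=[np.flatnonzero(b[150:300,u])[0]+150 for u in list(range(224,236))+list(range(272,284)) if b[150:300,u].any()]
v=np.median(rows);cols=np.flatnonzero(b[int(v)+2,150:360])+150
vy=np.median([np.flatnonzero(y[100:260,u])[-1]+101 for u in range(235,282) if y[100:260,u].any()] or [0])
print("foot row",v,"cols",cols.min(),cols.max(),"ped row",vy, "gaps",cols[:-1][np.diff(cols)>1],cols[1:][np.diff(cols)>1])
for n,u,vv,z in(("footL",cols.min(),v,zf),("footR",cols.max()+1,v,zf),("ped",255,vy,92)):
    p=onz(k,u,vv,z)-O;print(n,"x %.1f y %.1f"%(p@ux,p@uy))
E
python3 v.py
```

```text
t 14.2 p [633.5  31.3 176.5] jaw 8.7 tilt [-0.0137 -0.02  ] F [ 0.7  0.5 -1.1] w 25.5 j6 -0.2
delta tool [-0.3 16.5 -0. ] yaw 0.0
foot row 200.0 cols 218 290 ped row 193.0 gaps [241] [267]
footL x -27.2 y 18.5
footR x 28.9 y 18.8
ped x 1.1 y 20.1
```

arm_command --motion '[{"delta_pos": [-0.5, 3, -0.4], "yaw": 0, "hand": 0.2}, {"delta_pos": [-0.7, 7, -0.3], "yaw": 0, "hand": 0.2}, {"delta_pos": [-0.8, 11, -0.2], "yaw": 0, "hand": 0.2}, {"delta_pos": [-0.8, 14, -0.1], "yaw": 0, "hand": 0.2}, {"delta_pos": [-0.8, 14, -0.1], "yaw": 0, "hand": 0.2}]'

```text
time: 14.67
ee_pos: [632.5, 31.4, 161.4]
orientation: [0.545, -0.46, 0.461, -0.527]
contact_force: [0.4, -0.8, -1.3]
grip_width: 25.4
```

```bash
python3 st.py; python3 v.py
```

```text
grasp y 14.13
t 14.67 unit y 13.79  x 1.64 z 161.4  Fy(on tool) -0.8 F [ 0.4 -0.8 -1.3] w 25.4 M [-0.21 -0.05  0.01] tilt [-0.0149 -0.0207]
foot row 200.0 cols 218 290 ped row 199.0 gaps [241] [267]
footL x -28.2 y 18.8
footR x 27.9 y 19.1
ped x 0.3 y 20.4
```

Feet are in the gap with no contact. Lowering on, watching the force.

arm_command --motion '[{"delta_pos": [-0.1, 5, 0.2], "yaw": 0, "hand": 0.2}, {"delta_pos": [-0.2, 10, 0.3], "yaw": 0, "hand": 0.2}, {"delta_pos": [-0.3, 15, 0.5], "yaw": 0, "hand": 0.2}, {"delta_pos": [-0.4, 20, 0.6], "yaw": 0, "hand": 0.2}, {"delta_pos": [-0.4, 20, 0.6], "yaw": 0, "hand": 0.2}]'

```text
time: 15.13
ee_pos: [632.0, 31.2, 139.9]
orientation: [0.546, -0.46, 0.461, -0.527]
contact_force: [0.0, -1.2, -2.4]
grip_width: 25.1
```

```bash
python3 st.py
```

```text
grasp y 14.07
t 15.13 unit y 13.73  x 1.08 z 139.9  Fy(on tool) -1.2 F [ 0.  -1.2 -2.4] w 25.1 M [-0.26 -0.09  0.04] tilt [-0.0171 -0.0211]
```

arm_command --motion '[{"delta_pos": [-0.1, 5, 0.8], "yaw": 0, "hand": 0.2}, {"delta_pos": [-0.2, 10, 1.2], "yaw": 0, "hand": 0.2}, {"delta_pos": [-0.3, 15, 1.5], "yaw": 0, "hand": 0.2}, {"delta_pos": [-0.4, 20, 1.7], "yaw": 0, "hand": 0.2}, {"delta_pos": [-0.4, 20, 1.7], "yaw": 0, "hand": 0.2}]'

```text
time: 15.55
ee_pos: [632.5, 31.3, 118.3]
orientation: [0.547, -0.461, 0.46, -0.526]
contact_force: [0.0, -0.8, -3.3]
grip_width: 25.6
```

```bash
python3 st.py
```

```text
grasp y 14.05
t 15.55 unit y 13.70  x 1.63 z 118.3  Fy(on tool) -0.8 F [ 0.  -0.8 -3.3] w 25.6 M [-0.28 -0.08  0.08] tilt [-0.0189 -0.0214]
```

arm_command --motion '[{"delta_pos": [-0.1, 4, 0.3], "yaw": 0, "hand": 0.2}, {"delta_pos": [-0.1, 8, 0.5], "yaw": 0, "hand": 0.2}, {"delta_pos": [-0.2, 10, 0.6], "yaw": 0, "hand": 0.2}, {"delta_pos": [-0.2, 10, 0.6], "yaw": 0, "hand": 0.2}]'

```text
time: 15.88
ee_pos: [632.5, 31.3, 107.5]
orientation: [0.547, -0.461, 0.46, -0.526]
contact_force: [0.5, -0.7, -2.8]
grip_width: 25.3
```

```bash
python3 st.py
```

```text
grasp y 14.03
t 15.88 unit y 13.68  x 1.61 z 107.5  Fy(on tool) -0.7 F [ 0.5 -0.7 -2.8] w 25.3 M [-0.25 -0.13  0.02] tilt [-0.0199 -0.0216]
```

arm_command --motion '[{"delta_pos": [0, 1, 0], "yaw": 0, "hand": 0.2}, {"delta_pos": [0, 2, 0], "yaw": 0, "hand": 0.2}, {"delta_pos": [0, 2.5, 0], "yaw": 0, "hand": 0.2}]'

```text
time: 16.13
ee_pos: [632.6, 31.2, 105.9]
orientation: [0.547, -0.461, 0.46, -0.526]
contact_force: [-2.6, -1.8, 4.5]
grip_width: 25.1
```

```bash
python3 st.py
```

```text
grasp y 13.98
t 16.13 unit y 13.64  x 1.70 z 105.9  Fy(on tool) -1.3 F [-2.6 -1.8  4.5] w 25.1 M [-0.16  0.41  0.01] tilt [-0.0199 -0.0216]
```

On the bed at about 4.5 N. Release.

arm_command --motion '[{"delta_pos": [0, -0.5, 0], "yaw": 0, "hand": 0.3}, {"delta_pos": [0, -0.5, 0], "yaw": 0, "hand": 0.4}, {"delta_pos": [0, -0.5, 0], "yaw": 0, "hand": 0.5}, {"delta_pos": [0, -0.5, 0], "yaw": 0, "hand": 0.65}, {"delta_pos": [0, -0.5, 0], "yaw": 0, "hand": 0.7}]'

```text
time: 16.55
ee_pos: [632.7, 31.5, 106.5]
orientation: [0.547, -0.461, 0.46, -0.526]
contact_force: [0.6, 0.2, 0.0]
grip_width: 59.5
```

arm_command --motion '[{"delta_pos": [0, -12, 0], "yaw": 0, "hand": 0.7}, {"delta_pos": [0, -40, 0], "yaw": 0, "hand": 0.8}, {"delta_pos": [0, -75, 0], "yaw": 0, "hand": 1}, {"delta_pos": [0, -95, 0], "yaw": 0, "hand": 1}, {"delta_pos": [0, -95, 0], "yaw": 0, "hand": 1}]'

```text
time: 16.97
ee_pos: [639.1, 33.6, 209.8]
orientation: [0.544, -0.457, 0.464, -0.529]
contact_force: [0.4, -0.5, 0.9]
grip_width: 85.6
```

```bash
python3 go.py 621.4 92.2 200 8.65;  python3 - <<'E'
from h import *
k=cam("wrist")
cv2.imwrite("pics/w7.png",cv2.resize(k["f"][134:384,106:406],(720,600),interpolation=cv2.INTER_CUBIC))
E
```

```text
t 16.97 p [639.1  33.6 209.8] jaw 8.7 tilt [-0.0063 -0.0216] F [ 0.4 -0.5  0.9] w 85.6 j6 -0.19
delta tool [-60.8   8.7  -8.5] yaw 0.1
```

View pics/w7.png

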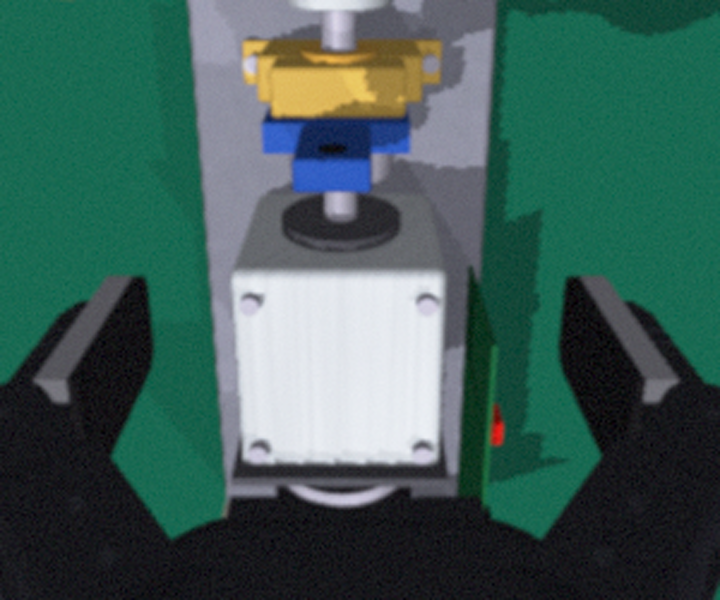

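The spacer stands upright and square in the gap, in crop at (335,150), against the pedestal at (340,85). Next, re-grip the hub and draw it out.

```bash
python3 go.py 621.1 95.5 110 8.65
```

```text
t 17.02 p [637.5  33.5 206.8] jaw 8.7 tilt [-0.0105 -0.0215] F [-0.3  0.9 -0.5] w 85.6 j6 -0.19
delta tool [-65.6  95.6  -5.6] yaw 0.1
```

arm_command --motion '[{"delta_pos": [-25, 0, -3], "yaw": 0, "hand": 1}, {"delta_pos": [-50, 5, -6], "yaw": 0, "hand": 1}, {"delta_pos": [-64, 25, -8], "yaw": 0, "hand": 1}, {"delta_pos": [-64, 55, -8], "yaw": 0, "hand": 1}, {"delta_pos": [-64, 85, -8], "yaw": 0, "hand": 1}]'

```text
time: 17.43
ee_pos: [618.8, 95.0, 120.1]
orientation: [0.545, -0.458, 0.462, -0.529]
contact_force: [0.3, -0.5, -0.4]
grip_width: 85.5
```

```bash
python3 go.py 621.1 95.5 53 8.65
```

```text
t 17.43 p [618.8  95.  120.1] jaw 8.8 tilt [-0.0092 -0.0212] F [ 0.3 -0.5 -0.4] w 85.5 j6 -0.09
delta tool [-1.4 67.1  3.1] yaw 0.2
```

arm_command --motion '[{"delta_pos": [-1.4, 20, 3], "yaw": 0, "hand": 1}, {"delta_pos": [-1.4, 42, 3], "yaw": 0, "hand": 1}, {"delta_pos": [-1.4, 60, 3], "yaw": 0, "hand": 1}, {"delta_pos": [-1.4, 62, 3], "yaw": 0, "hand": 1}, {"delta_pos": [-1.4, 62, 3], "yaw": 0, "hand": 0.9}]'

```text
time: 17.85
ee_pos: [618.4, 95.4, 55.4]
orientation: [0.546, -0.459, 0.461, -0.528]
contact_force: [0.7, -0.3, -0.1]
grip_width: 77.2
```

```bash
python3 go.py 621.1 95.5 53 8.65
```

```text
t 17.85 p [618.4  95.4  55.4] jaw 8.8 tilt [-0.0152 -0.0215] F [ 0.7 -0.3 -0.1] w 77.2 j6 -0.09
delta tool [0.3 2.3 2.7] yaw 0.2
```

arm_command --motion '[{"delta_pos": [0, 2, 2.9], "yaw": 0, "hand": 0.8}, {"delta_pos": [0, 2, 2.9], "yaw": 0, "hand": 0.7}, {"delta_pos": [0, 2, 2.9], "yaw": 0, "hand": 0.6}, {"delta_pos": [0, 2, 2.9], "yaw": 0, "hand": 0.55}]'

```text
time: 18.18
ee_pos: [622.3, 95.9, 54.7]
orientation: [0.546, -0.459, 0.462, -0.528]
contact_force: [-0.4, -0.2, 0.1]
grip_width: 47.2
```

```bash
python3 go.py 621.1 95.5 53 8.65
```

```text
t 18.18 p [622.3  95.9  54.7] jaw 8.8 tilt [-0.0129 -0.0214] F [-0.4 -0.2  0.1] w 47.2 j6 -0.09
delta tool [ 0.2  1.7 -1.3] yaw 0.2
```

arm_command --motion '[{"delta_pos": [0, 0, 0], "yaw": 0, "hand": 0.5}, {"delta_pos": [0, 0, 0], "yaw": 0, "hand": 0.45}, {"delta_pos": [0, 0, 0], "yaw": 0, "hand": 0.4}, {"delta_pos": [0, 0, 0], "yaw": 0, "hand": 0.3}, {"delta_pos": [0, 0, 0], "yaw": 0, "hand": 0.3}]'

```text
time: 18.6
ee_pos: [621.2, 95.7, 55.7]
orientation: [0.546, -0.459, 0.461, -0.527]
contact_force: [-4.7, -0.5, 6.0]
grip_width: 38.8
```

```bash
python3 st.py
```

```text
grasp y 79.49
t 18.60 unit y 79.13  x 0.18 z 55.7  Fy(on tool) 0.3 F [-4.7 -0.5  6. ] w 38.8 M [-0.08  0.85 -0.01] tilt [-0.0157 -0.0219]
```

arm_command --motion '[{"delta_pos": [-0.4, 0, 0], "yaw": 0, "hand": 0.3}, {"delta_pos": [-0.8, 0, 0], "yaw": 0, "hand": 0.3}, {"delta_pos": [-1.2, 0, 0], "yaw": 0, "hand": 0.3}, {"delta_pos": [-1.6, 0, 0], "yaw": 0, "hand": 0.3}]'

```text
time: 18.93
ee_pos: [621.0, 97.0, 55.8]
orientation: [0.547, -0.459, 0.461, -0.527]
contact_force: [-1.5, -2.5, -0.0]
grip_width: 38.5
```

```bash
python3 st.py
```

```text
grasp y 80.81
t 18.93 unit y 80.45  x 0.12 z 55.8  Fy(on tool) -2.3 F [-1.5 -2.5 -0. ] w 38.5 M [-0.3   0.13 -0.  ] tilt [-0.0159 -0.0224]
```

arm_command --motion '[{"delta_pos": [-0.5, 0, 0], "yaw": 0, "hand": 0.3}, {"delta_pos": [-1, 0, 0], "yaw": 0, "hand": 0.3}, {"delta_pos": [-1.3, 0, 0], "yaw": 0, "hand": 0.3}, {"delta_pos": [-1.3, 0, 0], "yaw": 0, "hand": 0.3}]'

```text
time: 19.27
ee_pos: [620.8, 98.4, 55.8]
orientation: [0.547, -0.459, 0.461, -0.527]
contact_force: [-1.2, -1.4, 0.7]
grip_width: 38.8
```

```bash
python3 st.py
```

```text
grasp y 82.18
t 19.27 unit y 81.81  x 0.13 z 55.8  Fy(on tool) -1.2 F [-1.2 -1.4  0.7] w 38.8 M [-0.23  0.15  0.02] tilt [-0.0159 -0.0223]
```

arm_command --motion '[{"delta_pos": [-0.5, 0, 0], "yaw": 0, "hand": 0.3}, {"delta_pos": [-1, 0, 0], "yaw": 0, "hand": 0.3}, {"delta_pos": [-1, 0, 0], "yaw": 0, "hand": 0.3}]'

```text
time: 19.52
ee_pos: [620.7, 98.6, 55.8]
orientation: [0.547, -0.459, 0.461, -0.527]
contact_force: [-0.8, -4.6, -0.1]
grip_width: 38.5
```

```bash
python3 st.py
```

```text
grasp y 82.38
t 19.52 unit y 81.98  x 0.13 z 55.8  Fy(on tool) -4.4 F [-0.8 -4.6 -0.1] w 38.5 M [-0.75  0.16 -0.07] tilt [-0.0157 -0.0239]
```

Nipped, after about 2.9 mm of travel. Building up to about 9 N and holding.

arm_command --motion '[{"delta_pos": [-1.5, 0, 0], "yaw": 0, "hand": 0.3}, {"delta_pos": [-2.2, 0, 0], "yaw": 0, "hand": 0.3}, {"delta_pos": [-2.4, 0, 0], "yaw": 0, "hand": 0.3}]'

```text
time: 19.77
ee_pos: [620.7, 98.6, 55.8]
orientation: [0.548, -0.457, 0.462, -0.526]
contact_force: [-0.6, -9.9, 0.0]
grip_width: 38.6
```

```bash
python3 st.py
```

```text
grasp y 82.46
t 19.77 unit y 81.98  x 0.12 z 55.8  Fy(on tool) -9.7 F [-0.6 -9.9  0. ] w 38.6 M [-1.39 -0.01 -0.02] tilt [-0.0153 -0.028 ]
```

arm_command --motion '[{"delta_pos": [-2.5, 0, 0], "yaw": 0, "hand": 0.3}, {"delta_pos": [-2.5, 0, 0], "yaw": 0, "hand": 0.3}, {"delta_pos": [-2.5, 0, 0], "yaw": 0, "hand": 0.3}, {"delta_pos": [-2.5, 0, 0], "yaw": 0, "hand": 0.3}, {"delta_pos": [-2.5, 0, 0], "yaw": 0, "hand": 0.3}]'

```text
time: 20.18
ee_pos: [620.8, 98.5, 55.8]
orientation: [0.549, -0.456, 0.463, -0.525]
contact_force: [-0.9, -8.7, 0.8]
grip_width: 39.2
```

```bash
python3 st.py
```

```text
grasp y 82.45
t 20.18 unit y 81.90  x 0.12 z 55.8  Fy(on tool) -8.5 F [-0.9 -8.7  0.8] w 39.2 M [-1.31  0.04 -0.05] tilt [-0.0149 -0.032 ]
```

arm_command --motion '[{"delta_pos": [-2.5, 0, 0], "yaw": 0, "hand": 0.3}, {"delta_pos": [-2.5, 0, 0], "yaw": 0, "hand": 0.3}, {"delta_pos": [-2.5, 0, 0], "yaw": 0, "hand": 0.3}, {"delta_pos": [-2.5, 0, 0], "yaw": 0, "hand": 0.3}]'

```text
time: 20.52
ee_pos: [620.8, 98.4, 55.8]
orientation: [0.55, -0.455, 0.464, -0.524]
contact_force: [-0.1, -8.4, -0.2]
grip_width: 38.7
```

```bash
python3 st.py
```

```text
grasp y 82.47
t 20.52 unit y 81.85  x 0.14 z 55.8  Fy(on tool) -8.2 F [-0.1 -8.4 -0.2] w 38.7 M [-1.3  -0.03 -0.08] tilt [-0.0144 -0.0359]
```

arm_command --motion '[{"delta_pos": [-1, 0, 0], "yaw": 0, "hand": 0.3}, {"delta_pos": [-0.8, 0, 0], "yaw": 0, "hand": 0.45}, {"delta_pos": [-0.5, 0, 0], "yaw": 0, "hand": 0.6}, {"delta_pos": [-0.5, 0, 0], "yaw": 0, "hand": 0.8}, {"delta_pos": [-0.5, 0, 0], "yaw": 0, "hand": 1}]'

```text
time: 20.93
ee_pos: [621.1, 100.0, 56.0]
orientation: [0.549, -0.455, 0.464, -0.525]
contact_force: [-0.0, 0.9, 0.1]
grip_width: 73.4
```

arm_command --motion '[{"delta_pos": [-1, -20, 0], "yaw": 0, "hand": 1}, {"delta_pos": [-2, -55, 0], "yaw": 0, "hand": 1}, {"delta_pos": [-4, -95, 0], "yaw": 0, "hand": 1}, {"delta_pos": [-5, -130, 0], "yaw": 0, "hand": 1}, {"delta_pos": [-6, -150, 0], "yaw": 0, "hand": 1}]'

```text
time: 21.35
ee_pos: [624.7, 112.5, 211.6]
orientation: [0.547, -0.453, 0.466, -0.527]
contact_force: [1.2, 0.5, 0.8]
grip_width: 85.6
```

```bash
python3 st.py;  python3 - <<'E'
from h import *
k=cam("wrist")
cv2.imwrite("pics/w8.png",cv2.resize(k["f"],(800,600),interpolation=cv2.INTER_CUBIC))
E
```

```text
grasp y 95.73
t 21.35 unit y 95.15  x 6.17 z 211.6  Fy(on tool) 0.3 F [1.2 0.5 0.8] w 85.6 M [ 0.03 -0.04 -0.04] tilt [-0.0051 -0.0325]
```

View pics/w8.png

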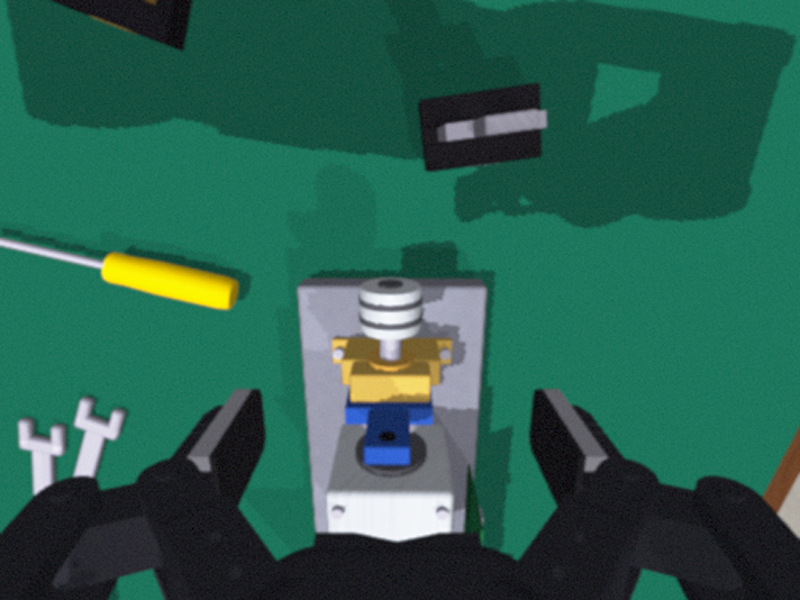

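The spacer at (388,415) sits square against the pedestal at (390,385). The steel spacer is in its stand, the bystanders are untouched and the gripper is clear. Handing in.

arm_command --motion '[{"delta_pos": [0, 0, 0], "yaw": 0, "hand": 1}, {"delta_pos": [0, 0, 0], "yaw": 0, "hand": 1}]'

```text
time: 21.57
ee_pos: [628.3, 113.9, 218.0]
orientation: [0.544, -0.451, 0.468, -0.531]
contact_force: [0.5, 0.4, -0.1]
grip_width: 85.1
```

```bash
python3 -c "
from rig import r
print(r.job_done())"
```

```text
the job is handed in; nothing more can be done
None
```

The job is done and handed in at about 21.6 s.

- **Float:** I held the shaft at its outer stop with about 9 N and at its inner stop with about 8.7 N. The travel was 15.4 mm, which is about 14.4 mm of float after allowing for the stops yielding. The 12 mm blue spacer, the middle-sized of the three look-alikes, was therefore the thickest that fits.
- **Spacer:** I lowered it over the shaft between collar and pedestal. The sensed side force stayed under 2 N, and it touched the bed at about 4.5 N before I let go.
- **Nip:** I drew the shaft out about 3 mm until the collar nipped the spacer, held 8 to 10 N for about 0.75 s, and released.
- **Last checks:** The final picture shows the spacer square against the pedestal and the gripper open and clear. The steel spacer is in its stand. The brass stand is only partly in that view, but the arm never went near it.
- **Disagreements:** None of the checks failed. The nip came at about 2.9 mm of travel against about 2.4 mm predicted, probably from slight pad slip or measuring error. The tool tilt drifted by 1 to 2°.

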